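# Tighten a strap clamp with its indexing lever

## Task

Tighten the strap clamp so that it holds the red lacquer tile firmly on its bed. The black lever with the orange knob has hardly any clockwise swing left before its stop post, so lift it straight up off its serrations, swing it back anticlockwise, let it drop into mesh again and turn it clockwise - again if its swing runs out - until the knob resists with about 8.5 N: clearly more than while it runs free, but no harder, or the lacquer is marked. Let go with the lever down in mesh; do not touch the tile, and leave the other loose things where they are.

Things in the scene. Friction and masses are not known exactly. Their poses are not given: they have to be found in the camera images.
- jig: fixed aluminium jig plate 215x150x12 mm under the clamp. Origin at the table top on the clamp's vertical stud axis; +x points from the stud to the tile bed (30 mm high, 90 mm away). Two steel stop posts, 93 mm high, 10 mm thick, stand on it 45 mm from the stud, on either side of the lever's swing.
- clamp: strap clamp, same origin and axes as the jig within 3 mm. A screw nut on the stud drives the dark steel strap (140x30x13 mm, top 63 mm high), whose pad hangs 2 to 5 mm above the tile: clockwise from above lowers strap and lever 4 mm per rad. How far differs from start to start and is not measured. The nut stays where it is left, by friction.
- knob (a point): middle of the grip of the orange knob: an upright cylinder 24 mm in diameter, straight for 15 mm above and below this point, 20 mm to its top. It stands on the outer end of the black lever arm (14 mm thick, top 23 mm below this point), 88 mm from the stud axis, about 0.12 m above the table. It spins freely on its pin, so the fingers need not turn with the lever.
- stud (a point): top of the stud, on the axis of nut and lever, 92 mm above the table. Force along the arc at the knob to turn the nut clockwise: about 6 N to keep it running free (4 N stays when one stops), then rising steadily over 20 to 40 mm of knob travel once the pad is on the tile. 8.5 N is right (clamping 60 to 105 N), 7 N slack, 11 N too much. A stop post resists too, but there swing is 0 or 1.5.
- swing (a joint): angle of the lever about the stud, growing clockwise from above (tightening), from 0 at one stop post to 1.5 rad at the other. At 0.75 the arm points along the jig's -x. In mesh, lever and nut turn together both ways (play about 0.04 rad); lifted, the lever swings freely.
- lift (a joint): lever's height above its mesh with the nut, m: 0 in mesh (as at the start), 0.010 fully lifted; clear of the serrations from 0.0045. A spring and its weight press it down with 7 N (down) to 9 N (up). 16 serrations, 0.393 rad apart; set down between two gaps it rests about 3 mm high and drops in when turned up to 0.2 rad clockwise or back, lightly pressed down.
- tile: red lacquer sample tile, 95x60x8.5 mm, loose on the cork-covered bed of the jig (30 mm high) under the strap's pad. Origin at the centre of its underside, its x along the long side, z up.
- sand_block: grey sanding block 48x74x28 mm, loose bystander on the table. Origin at the centre of its underside.
- jar_red: glass jar with red lid, 52 mm in diameter, 70 mm high, loose bystander. Origin at the centre of its underside.
- tin: dark red lacquer tin, 73 mm in diameter, 78 mm high, loose bystander. Origin at the centre of its underside.
- charcoal: black charcoal stick 22x60x18 mm, loose bystander. Origin at the centre of its underside.

How it is judged (in metres and radians):
On the way:
1. the lever is lifted clear of its serrations (value of joint lift above 0.0045 m), for 0.1 s.
At the end, for the whole second after the job is handed in: The clamp presses on the tile with 45 to 130 N, the lever is down in mesh (lift under 1.5 mm), the tile lies flat on its bed within 6 mm of where it was, at rest (contact force between tile and clamp between 45 and 130 N and value of joint lift below 0.0015 m and distance of tile from where it was at the start of the episode below 0.006 m and angle between tile's own z axis and vertical below 0.05 rad and linear speed of tile below 0.01 m/s); the robot touches nothing.
It fails at once if the tile is pressed with more than 130 N (overtightened) (contact force between tile and clamp above 130 N).
It fails at once if the robot touches the tile (contact force between tile and the fingers above 1 N or contact force between tile and the arm above 1 N).
It fails at once if a loose bystander is moved by more than 20 mm (distance of any of sand_block, jar_red, tin, charcoal from where it was at the start of the episode above 0.02 m).
It also fails if it takes over 69 s, if anything falls off the work surface, if the arm or the gripper's body presses on something with over 40 N, if the wrist force passes 120 N, or if a joint passes its speed limit or range.

## Robot

A 6-joint arm with a two-finger parallel gripper is mounted at the origin on a cart in front of the work surface, level with it; the furniture and walls round the work are solid. World frame = base frame: x ahead of the robot, y to its left, z up, the work surface at z = 0. Lengths are in mm, angles in rad, forces in N, time in s.
With the tool pointing down it reaches from about 275 to 825 mm from the base axis. Payload 5.2 kg.
Tool frame: the origin (TCP) lies between the finger pads; the fingertips stand 8 mm ahead of it and the grasp point (between the pads) lies 11 mm behind it; z points along the fingers, y is the line along which they close (so a half turn about z gives the same grasp; the last joint's range is limited). The gripper opens to 93 mm and grips with 3 to 60 N. Pads are 15 mm wide; open, the fingers measure 128 mm over their backs; the gripper's body (75 mm by 188 mm) begins 65 mm behind the grasp point.
Start: joints at [0.916, 0.259, 1.535, -0, 1.348, -0.203], TCP at [240.102, 494.829, 193.753] pointing down, gripper open.
Joint ranges: [-3.14, 3.14], [-0.91, 2.08], [0.19, 2.58], [-1.22, 4.36], [0.22, 2.71], [-3.12, 3.12]. Speed limits (rad/s): [2.57, 2.57, 3.14, 3.14, 3.14, 3.14].

## Interface

Orientations are given as a unit quaternion [x, y, z, w].
In Python, from plant import * gives the robot as it stands. The module is installed in compiled form; this text tells all that it offers.
- The arm moves only by the tool move_arm, never from a script. Its arguments are lists of equal length, an entry for each row: "linear": the shift along the tool's x, y, z scaled (see below), a list of three; "rot": the turn, a rotation vector about the tool's x, y, z scaled (see below), a list of three. A call has 1 to 12 rows; each row is the pose to reach, as a shift and turn from the pose commanded when the call began, along the tool's axes at that moment; what a row does not reach only later rows make up. The controller multiplies each number of a shift by 1 m and each number of a turn by 45 degrees. A row lasts 1/8 s, in which the tool goes at most 62.5 mm and 10.7 degrees, less where a joint would pass 70% of its speed; a pose out of reach is approached as far as the arm can. A call with a number of a shift or a turn outside -1 to 1 is refused whole. A call with a gripper value outside its range is refused whole. "jaw" is the closure, from 0 (fully open) to 1 (shut), set as the call begins (left out, the last holds). The fingers move at their own pace and stop on an object; the grip force is fixed at half the most. Time passes only in rows, so rows that repeat a pose let the fingers close. It gives the time, the measured TCP pose, the force, the opening and the grip force at its end, in the units of the state.
- sense(): the state, without advancing time (a new reading comes with each control period).
- grab_frame(name): name is "scene" or "top" or "wrist"; returns a dict with "color" (480x640x3 uint8, red, green, blue), "vfov" (degrees; the focal length in pixels is half the picture's height over the tangent of half this angle, whatever the lens; pixels are square), "cx", "cy" (the principal point, pixels), "origin" and "rotation" of the camera in the world. Camera axes: x right, y down, z forward; pixel columns grow to the right and rows downward; lengths in mm; the calibration is good to about 2 mm. A picture is of the moment at which its call begins. There is no depth.
- close_job(): hands the job in; it is judged then, once.
Trained networks look in a picture, given as the dict that the camera call returned (one of the last four; its "shot" number tells which), for a name from the list of things; names that differ only in an ending like _2 or _b are one class to them, and where a whole thing is asked for, a point or a joint stands for the part that bears it (a point fixed in the world has none). Each returns a list of dicts, best first, with "score" (0 to 1); they miss things now and then, are a little off and sometimes report something else, mostly with a low value. They report only what shows in the picture. A call takes as long as a camera call.
- look_for(target, picture): "xyz" ([x, y, z] in mm, in world coordinates, good to about 4 mm: the middle of the surface that is visible of it).
- mark_of(target, picture): "xyz" ([x, y, z] in mm, in world coordinates, good to about 4 mm: a listed point, or the origin of a listed thing).
The state is a dict: "time": time; "q": joint angles; "qd": joint speeds; "joint_efforts": joint torques, N m; "tool_pos": TCP position; "tcp_rot": TCP orientation; "wrist_force": force on the tool from outside, world axes, zero at the start; "wrist_torque": the same for the moment, N m; "finger_gap": opening from 0.0 (shut) to 1.0 (fully open); "grasp_force": force on a finger pad.
Only numpy, scipy, OpenCV 4.12 (cv2) and the standard library are available. Lean on these libraries where they do the work, as an engineer would, in place of code of your own. Each camera call takes 0.05 s, during which the arm holds its last target. There are 200 camera calls.

## Working session

There is one attempt and no reset: what is moved stays moved. The work goes in short steps, Python scripts to look and compute and a tool call to move; the robot and the scene stay as the last step left them, time stands still between calls to the robot, and variables do not carry over. Pictures are saved under pics/ and viewed, at most 10 in all, crops included, and the job is handed in when it is done.

Besides the shell and the picture viewer there is one more tool, called after ">>>" as name(argument=value, ...) on one line, values as JSON. move_arm: Moves the arm, as the interface text tells. Its arguments: {"type":"object","properties":{"linear":{"type":"array","items":{"type":"array","items":{"type":"number","minimum":-1,"maximum":1}}},"rot":{"type":"array","items":{"type":"array","items":{"type":"number","minimum":-1,"maximum":1}}},"jaw":{"type":"number"}},"required":["linear","rot"]}

```bash
mkdir -p pics
cat > h.py <<'E'
from plant import *
import numpy as np, cv2
from scipy.spatial.transform import Rotation as R
def proj(f,p):
    c=np.array(f["rotation"]).T@(np.array(p)-np.array(f["origin"]));fl=240/np.tan(np.radians(f["vfov"])/2)
    return c[:2]/c[2]*fl+[f["cx"],f["cy"]]
def save(f,n): cv2.imwrite(f"pics/{n}.png",cv2.cvtColor(f["color"],cv2.COLOR_RGB2BGR))
E
python3 - <<'E'
from h import *
s=sense(); print(s)
for n in("scene","top"):
    f=grab_frame(n);save(f,n);print(n,f["origin"])
    for t in("knob","stud","tile","jig","clamp","sand_block","jar_red","tin","charcoal"):
        print(t,[(np.round(d["xyz"],0).tolist(),round(d["score"],2),np.round(proj(f,d["xyz"])).tolist()) for d in mark_of(t,f)[:2]])
a=cv2.imread("pics/scene.png");b=cv2.imread("pics/top.png")
cv2.imwrite("pics/both.png",cv2.resize(np.vstack([a,b]),(440,600)) if 0 else cv2.resize(np.hstack([a,b]),(800,300)))
E
```

```text
{'time': 0.0, 'q': array([ 9.16193975e-01,  2.59308632e-01,  1.53607903e+00,  1.25344630e-05,
        1.34799212e+00, -2.02777135e-01]), 'qd': array([-0.00021027,  0.00156044, -0.00109836, -0.00013365, -0.00300714,
        0.00206661]), 'joint_efforts': array([ 1.00453770e-03, -4.37303674e+01, -2.84007561e+01,  7.20591657e-02,
        4.13286046e-02, -1.83379261e-04]), 'tool_pos': array([239.73267326, 494.35064356, 192.93787195]), 'tcp_rot': array([ 2.23997140e-01,  9.74589392e-01, -8.10166933e-04, -3.76994636e-04]), 'wrist_force': array([ 0.4699664, -0.4556527,  0.4368212]), 'wrist_torque': array([-0.02021216, -0.03892065,  0.06386632]), 'grasp_force': 0.0, 'finger_gap': 0.9977776002443761}
scene [  28.00345846 -499.74705903  933.26539792]Traceback (most recent call last):
  File "<stdin>", line 6, in <module>
  File "h.py", line 5, in proj
    c=np.array(f["rotation"]).T@(np.array(p)-np.array(f["origin"]));fl=240/np.tan(np.radians(f["vfov"])/2)
      ~~~~~~~~~~~~~~~~~~~~~~~~~^^~~~~~~~~~~~~~~~~~~~~~~~~~~~~~~~~~~
ValueError: matmul: Input operand 1 has a mismatch in its core dimension 0, with gufunc signature (n?,k),(k,m?)->(n?,m?) (size 3 is different from 4)
```

```bash
sed -i 's/np.array(f\["rotation"\]).T@/R.from_quat(f["rotation"]).as_matrix().T@/' h.py
python3 - <<'E'
from h import *
for n in("scene","top"):
    f=grab_frame(n);save(f,n);print(n,f["origin"])
    for t in("knob","stud","tile","jig","clamp","sand_block","jar_red","tin","charcoal"):
        print(t,[(np.round(d["xyz"],0).tolist(),round(d["score"],2),np.round(proj(f,d["xyz"])).tolist()) for d in mark_of(t,f)[:2]])
a=cv2.imread("pics/scene.png");b=cv2.imread("pics/top.png")
cv2.imwrite("pics/both.png",cv2.resize(np.hstack([a,b]),(800,300)))
E
```

```text
scene [  28.00345846 -499.74705903  933.26539792]
knob [([495.0, 82.0, 126.0], 0.88, [282.0, 220.0])]
stud [([571.0, 28.0, 97.0], 0.88, [319.0, 222.0])]
tile [([652.0, 23.0, 32.0], 0.81, [341.0, 222.0])]
jig [([444.0, -449.0, 0.0], 0.18, [443.0, 396.0])]
clamp [([563.0, 28.0, 4.0], 0.9, [318.0, 246.0])]
sand_block [([443.0, -446.0, -0.0], 0.77, [442.0, 396.0])]
jar_red [([506.0, 402.0, -2.0], 0.78, [216.0, 195.0])]
tin [([644.0, 348.0, -2.0], 0.68, [261.0, 180.0])]
charcoal [([384.0, 385.0, 1.0], 0.58, [187.0, 219.0])]
top [ 444.14542691  -22.23575068 1347.82129375]
knob [([492.0, 86.0, 122.0], 0.61, [279.0, 266.0])]
stud [([561.0, 28.0, 96.0], 0.88, [303.0, 240.0])]
tile [([651.0, 25.0, 36.0], 0.69, [305.0, 210.0])]
jig [([568.0, 29.0, -3.0], 0.82, [304.0, 241.0])]
clamp [([565.0, 25.0, 1.0], 0.55, [305.0, 242.0]), ([651.0, 26.0, 34.0], 0.17, [305.0, 210.0])]
sand_block [([439.0, -446.0, -0.0], 0.95, [471.0, 289.0])]
jar_red [([510.0, 403.0, 1.0], 0.84, [172.0, 259.0])]
tin [([643.0, 348.0, -1.0], 0.71, [193.0, 213.0])]
charcoal [([381.0, 381.0, 1.0], 0.65, [178.0, 305.0])]
```

View pics/scene.png

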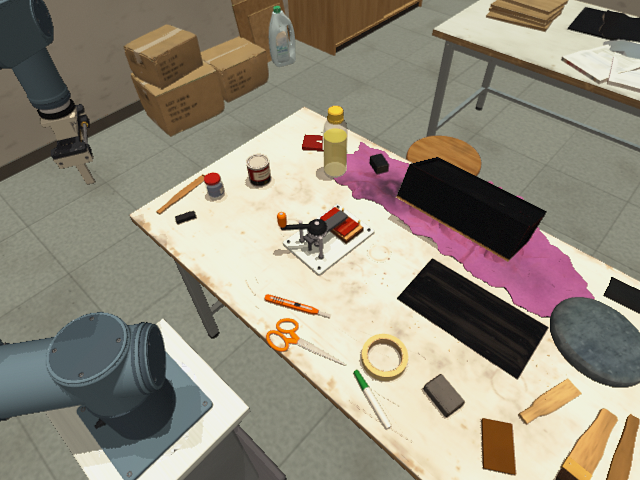

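View pics/top.png

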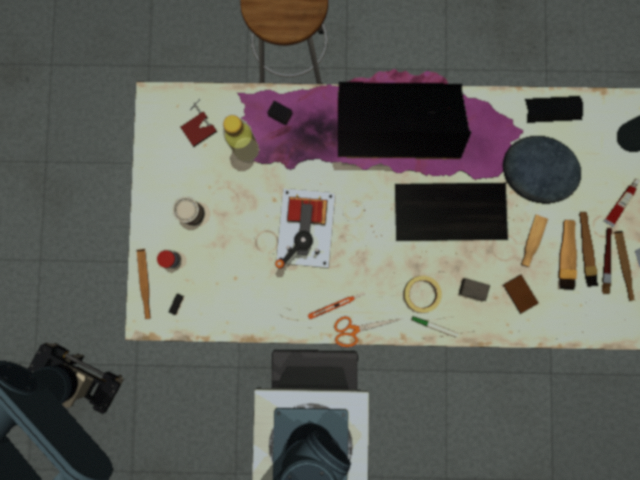

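The scene view shows the clamp at about (318,235) with the knob at (282,220). The top view shows the knob at (279,266) and the stud at (303,240), which agrees with the networks. I'll move above the knob with the tool axes turned to line up with the world.

```bash
cat >> h.py <<'E'
def rel(target,yaw,p0,q0):
    "tool shift (m) and turn (45deg units) from p0,q0 to target with tool y at world angle yaw"
    r0=R.from_quat(q0); y=np.array([np.cos(yaw),np.sin(yaw),0]); z=np.array([0,0,-1.])
    r1=R.from_matrix(np.c_[np.cross(y,z),y,z])
    return (r0.inv().apply(np.array(target)-p0)/1000).round(4),((r0.inv()*r1).as_rotvec()/(np.pi/4)).round(4)
E
python3 - <<'E'
from h import *
s=sense();print(rel([494,84,195],np.pi/2,[240.1,494.8,193.8],s["tcp_rot"]))
E
```

```text
(array([-0.4078, -0.2587, -0.0012]), array([-0.    , -0.    , -0.5753]))
```

>>> move_arm(linear=[[-0.041,-0.026,0],[-0.082,-0.052,0],[-0.122,-0.078,0],[-0.163,-0.104,0],[-0.204,-0.129,0],[-0.245,-0.155,0],[-0.286,-0.181,0],[-0.326,-0.207,0],[-0.367,-0.233,0],[-0.408,-0.259,-0.001],[-0.408,-0.259,-0.001],[-0.408,-0.259,-0.001]], rot=[[0,0,-0.058],[0,0,-0.115],[0,0,-0.173],[0,0,-0.23],[0,0,-0.288],[0,0,-0.345],[0,0,-0.403],[0,0,-0.46],[0,0,-0.518],[0,0,-0.5753],[0,0,-0.5753],[0,0,-0.5753]])

```text
time: 2.6
tool_pos: [493.6, 84.0, 194.5]
tcp_rot: [0.001, 1.0, 0.0, -0.0]
wrist_force: [-0.2, 0.3, 0.2]
finger_gap: 0.999
grasp_force: 0.0
```

Run:
```python
from h import *
s=sense();print(s["time"],s["tool_pos"],s["tcp_rot"],s["wrist_force"],s["q"])
f=grab_frame("wrist");save(f,"w1");print(f["origin"])
for t in("knob","stud","tile","clamp","jig"):
    for g in (mark_of,look_for): print(t,[(np.round(d["xyz"],0).tolist(),round(d["score"],2),np.round(proj(f,d["xyz"])).tolist()) for d in g(t,f)[:2]])
```

```text
2.6 [493.60701853  83.97360675 194.54970849] [ 5.59123859e-04  9.99999706e-01  2.91054846e-04 -4.36954861e-04] [-0.23271338  0.31731815  0.16780903] [-5.50567934e-02  1.69569326e-01  1.64728571e+00  5.50090739e-04
  1.32564197e+00 -1.62486862e+00]
[423.95251171  84.27997581 385.19823496]
knob [([500.0, 82.0, 124.0], 0.61, [309.0, 249.0])]
knob [([546.0, 42.0, 97.0], 0.86, [256.0, 300.0])]
stud [([564.0, 30.0, 93.0], 0.82, [240.0, 319.0])]
stud [([543.0, 40.0, 92.0], 0.72, [253.0, 293.0])]
tile []
tile [([675.0, 41.0, 39.0], 0.83, [267.0, 404.0])]
clamp [([570.0, 28.0, 4.0], 0.64, [254.0, 284.0]), ([561.0, 30.0, 90.0], 0.37, [241.0, 315.0])]
clamp [([547.0, 38.0, 100.0], 0.75, [248.0, 302.0])]
jig [([562.0, 27.0, 2.0], 0.91, [253.0, 275.0])]
jig [([547.0, 39.0, 10.0], 0.68, [264.0, 263.0])]
```

View pics/w1.png

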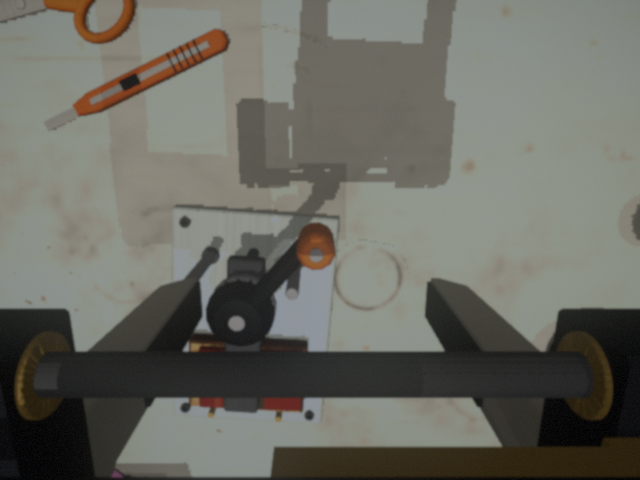

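The wrist view shows the knob at about (316,245), its top disc at about (316,255), and the stud top at (237,323). The stop post is close to the arm at (293,290).

```bash
cat >> h.py <<'E'
def back(f,uv,z):
    fl=240/np.tan(np.radians(f["vfov"])/2)
    d=R.from_quat(f["rotation"]).apply([(uv[0]-f["cx"])/fl,(uv[1]-f["cy"])/fl,1]); o=np.array(f["origin"])
    return o+d*(z-o[2])/d[2]
def orange(f,box):
    x0,y0,x1,y1=box; h=cv2.cvtColor(f["color"],cv2.COLOR_RGB2HSV)[y0:y1,x0:x1]
    m=cv2.inRange(h,(5,150,60),(20,255,255)); n,l,st,c=cv2.connectedComponentsWithStats(m)
    i=1+np.argmax(st[1:,4]); return c[i]+[x0,y0],st[i]+[x0,y0,0,0,0]
E
python3 - <<'E'
from h import *
f=grab_frame("wrist");c,st=orange(f,(280,200,360,290));print(c,st)
print("k",back(f,c,124),"top",back(f,(316,255),144),"stud",back(f,(237,323),92))
f=grab_frame("top");c,st=orange(f,(265,250,295,280));print(c,st,back(f,c,135))
f=grab_frame("scene");c,st=orange(f,(265,200,300,235));print(c,st,back(f,c,124))
for t in("knob","stud"):print([np.round(d["xyz"]) for d in mark_of(t,f)])
E
```

```text
[314.98214286 249.65922619] [298 233  35  35 672]
k [501.26330543  85.07355971 124.        ] top [498.63011058  85.61435896 144.        ] stud [567.7113041   27.18225169  92.        ]Traceback (most recent call last):
  File "<stdin>", line 4, in <module>
  File "h.py", line 20, in orange
    i=1+np.argmax(st[1:,4]); return c[i]+[x0,y0],st[i]+[x0,y0,0,0,0]
        ~~~~~~~~~^^^^^^^^^^
    return _wrapfunc(a, 'argmax', axis=axis, out=out, **kwds)
    return bound(*args, **kwds)
ValueError: attempt to get argmax of an empty sequence
```

>>> move_arm(linear=[[-0.002,0.0,0.02],[-0.004,0.001,0.045],[-0.004,0.001,0.065],[-0.004,0.001,0.075],[-0.004,0.001,0.079],[-0.004,0.001,0.079]], rot=[[0,0,0],[0,0,0],[0,0,0],[0,0,0],[0,0,0],[0,0,0]])

```text
time: 4.0
tool_pos: [498.4, 84.7, 116.1]
tcp_rot: [0.0, 1.0, -0.0, 0.0]
wrist_force: [-0.4, -0.6, 0.3]
finger_gap: 0.999
grasp_force: 0.0
```

>>> move_arm(linear=[[0,0,0],[0,0,0],[0,0,0],[0,0,0],[0,0,0],[0,0,0],[0,0,0],[0,0,0]], rot=[[0,0,0],[0,0,0],[0,0,0],[0,0,0],[0,0,0],[0,0,0],[0,0,0],[0,0,0]], jaw=1)

```text
time: 5.0
tool_pos: [498.0, 84.8, 115.7]
tcp_rot: [-0.0, 1.0, 0.0, -0.0]
wrist_force: [0.3, 0.2, -1.9]
finger_gap: 0.205
grasp_force: 25.9
```

Run:
```python
from h import *
s=sense();print(s["finger_gap"],s["grasp_force"],s["wrist_force"])
f=grab_frame("wrist");save(f,"w2")
g=grab_frame("scene");save(g,"s2");c=g["color"][170:290,230:390]
cv2.imwrite("pics/w2s.png",np.hstack([cv2.resize(cv2.imread("pics/w2.png")[150:430,150:480],(420,356)),cv2.resize(cv2.imread("pics/s2.png")[170:270,250:356],(377,356),interpolation=cv2.INTER_CUBIC)]))
```

```text
0.2049482136109559 25.880405603991008 [ 0.25182547  0.19590864 -1.86871876]
```

View pics/w2s.png

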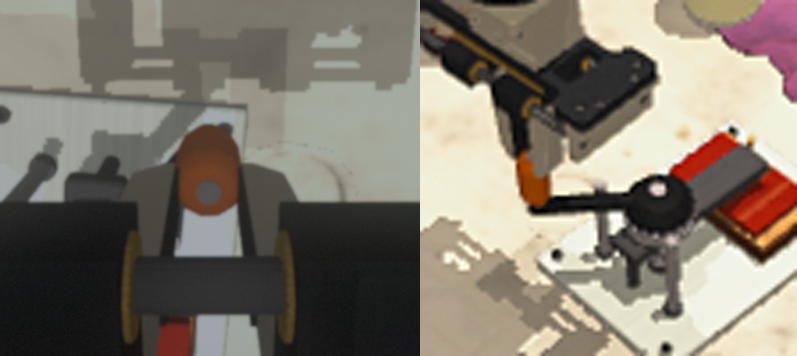

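The left crop shows the knob between the fingers but towards the camera (-x) side, with its pin top at wrist pixel (313,301). I'll measure the offset.

Run:
```python
from h import *
f=grab_frame("wrist");c,st=orange(f,(270,220,370,340));print(c,st,sense()["tool_pos"],f["origin"])
for z in(138,142,146):print(z,back(f,(313,301),z))
p=sense()["tool_pos"]
for dx in(-10,-5,0):print(dx,[proj(f,p+[dx,0,h]).round() for h in (4,25)])
g=grab_frame("scene");c,st=orange(g,(265,195,300,235));print(c,st,back(g,c,122),back(g,c,118))
print([(np.round(d["xyz"]),d["score"]) for im in (f,g) for d in mark_of("knob",im)])
```

```text
[312.60726295 291.03362475] [ 291  267   45   51 1487] [497.89132992  84.74332905 115.5484132 ] [428.14140462  85.05916787 306.16912848]
138 [500.16037528  84.77411156 138.        ]
142 [498.4473624   84.78089179 142.        ]
146 [496.73434953  84.78767202 146.        ]
-10 [array([313., 260.]), array([313., 276.])]
-5 [array([313., 270.]), array([313., 287.])]
0 [array([313., 280.]), array([313., 298.])]
[280.83146067 220.82022472] [277 212  10  16  89] [493.74607025  86.31567763 122.        ] [496.04244633  89.20530038 118.        ]
[(array([498.,  83., 123.]), 0.66), (array([492.,  85., 125.]), 0.67)]
```

The wrist estimate puts the knob centred between the pads, so I'll lift now.

>>> move_arm(linear=[[0,0,-0.002],[0,0,-0.004],[0,0,-0.006],[0,0,-0.008],[0,0,-0.009],[0,0,-0.009]], rot=[[0,0,0],[0,0,0],[0,0,0],[0,0,0],[0,0,0],[0,0,0]])

```text
time: 6.05
tool_pos: [498.2, 84.7, 124.9]
tcp_rot: [-0.0, 1.0, -0.0, 0.0]
wrist_force: [0.4, 1.1, -0.1]
finger_gap: 0.004
grasp_force: 0.0
```

Run:
```python
from h import *
s=sense();print(s["time"],s["tool_pos"],s["wrist_force"],s["wrist_torque"],s["finger_gap"],s["grasp_force"])
```

```text
6.05 [498.16109223  84.71456827 124.90872977] [ 0.41311476  1.14843437 -0.1167855 ] [ 0.03484417  0.03139577 -0.05714861] 0.004166231732129252 0.0
```

The fingers slipped off. I'll rise, open them and look again.

>>> move_arm(linear=[[0,0,-0.015],[0,0,-0.025],[0,0,-0.025],[0,0,-0.025],[0,0,-0.025]], rot=[[0,0,0],[0,0,0],[0,0,0],[0,0,0],[0,0,0]], jaw=0)

```text
time: 6.68
tool_pos: [497.7, 84.7, 149.4]
tcp_rot: [-0.0, 1.0, 0.0, -0.0]
wrist_force: [0.0, -0.2, -0.2]
finger_gap: 0.491
grasp_force: 0.0
```

Run:
```python
from h import *
print(sense()["tool_pos"],sense()["finger_gap"],sense()["wrist_force"])
f=grab_frame("wrist");save(f,"w3");c,st=orange(f,(270,200,370,340));print(c,st)
g=grab_frame("scene");save(g,"s3");c2,st2=orange(g,(265,190,300,240));print(c2,st2)
t=grab_frame("top");m=[(n,np.round(d["xyz"],1),round(d["score"],2)) for n,im in(("w",f),("s",g),("t",t)) for d in mark_of("knob",im)[:1]+mark_of("stud",im)[:1]];print(*m,sep="\n")
# triangulate centroid rays wrist+scene
def ray(f,uv):
    fl=240/np.tan(np.radians(f["vfov"])/2);d=R.from_quat(f["rotation"]).apply([(uv[0]-f["cx"])/fl,(uv[1]-f["cy"])/fl,1]);return np.array(f["origin"]),d/np.linalg.norm(d)
A=0;b=0
for o,d in(ray(f,c),ray(g,c2)):P=np.eye(3)-np.outer(d,d);A=A+P;b=b+P@o
print("tri",np.linalg.solve(A,b))
cv2.imwrite("pics/w3s.png",np.hstack([cv2.resize(cv2.imread("pics/w3.png")[180:400,180:480],(480,352),interpolation=cv2.INTER_CUBIC),cv2.resize(cv2.imread("pics/s3.png")[195:275,265:337],(317,352),interpolation=cv2.INTER_CUBIC)]))
```

```text
[497.74644277  84.70635253 149.38809852] 0.49062882772939165 [ 0.04038039 -0.22933975 -0.15422171]
[308.13186813 263.41208791] [293 247  35  39 546]
[281.45454545 220.03636364] [277 213  10  15 110]
('w', array([500.2,  82.2, 123.7]), 0.58)
('s', array([490.4,  82.5, 124.5]), 0.97)
('s', array([566.3,  27. ,  98.4]), 0.68)
('t', array([563.5,  28.7,  95.2]), 0.96)
tri [495.78065885  82.81733588 127.61091928]
```

View pics/w3s.png

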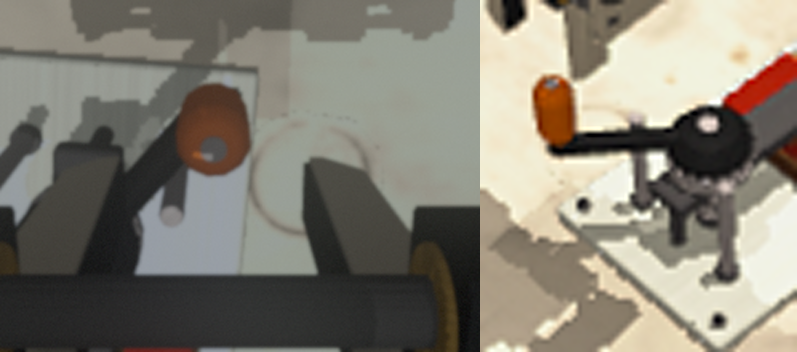

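Run:
```python
from h import *
s=sense();p=s["tool_pos"];g=s["finger_gap"]*46.5;print(g)
f=grab_frame("wrist");save(f,"w4")
im=cv2.imread("pics/w4.png")
for sg in(-1,1):
  for dx in(-7.5,7.5):
    for h in (-8,11):
      u=proj(f,p+[dx,sg*g,h]);cv2.circle(im,(int(u[0]),int(u[1])),2,(0,255,0) if h<0 else (255,255,0),-1);print(sg,dx,h,u.round())
cv2.imwrite("pics/w4c.png",cv2.resize(im[200:420,160:480],(800,550),interpolation=cv2.INTER_CUBIC))
```

```text
41.05656107360086
-1 -7.5 -8 [228. 257.]
-1 -7.5 11 [220. 270.]
-1 7.5 -8 [230. 286.]
-1 7.5 11 [222. 302.]
1 -7.5 -8 [398. 257.]
1 -7.5 11 [406. 270.]
1 7.5 -8 [396. 286.]
1 7.5 11 [404. 302.]
```

View pics/w4c.png

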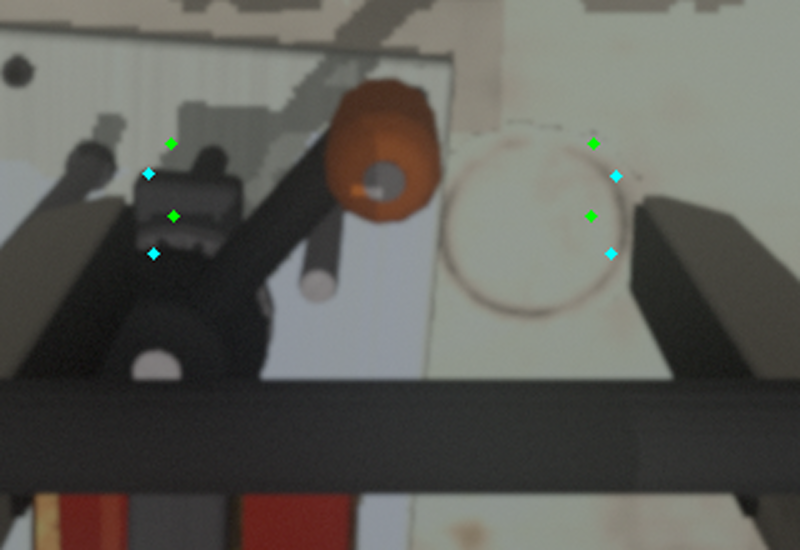

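Run:
```python
from h import *
g=grab_frame("scene");im=cv2.imread("pics/s2.png");k=8
x0,y0=255,180
im=cv2.resize(im[y0:y0+70,x0:x0+95],None,fx=k,fy=k,interpolation=cv2.INTER_CUBIC)
def dot(p,c):
    u=(proj(g,p)-[x0-.5,y0-.5])*k;cv2.circle(im,(int(u[0]),int(u[1])),3,c,-1)
for dx in(-7.5,7.5):
  for h in(-8,0,11): dot([498+dx,84.8-9.5,115.7+h],(0,255,0))
for x,c in((498,(255,0,0)),(493,(255,255,255))):
  for z in(100,123,142): dot([x,84.8,z],c)
cv2.imwrite("pics/s2k.png",im)
```

```text
(no output)
```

View pics/s2k.png

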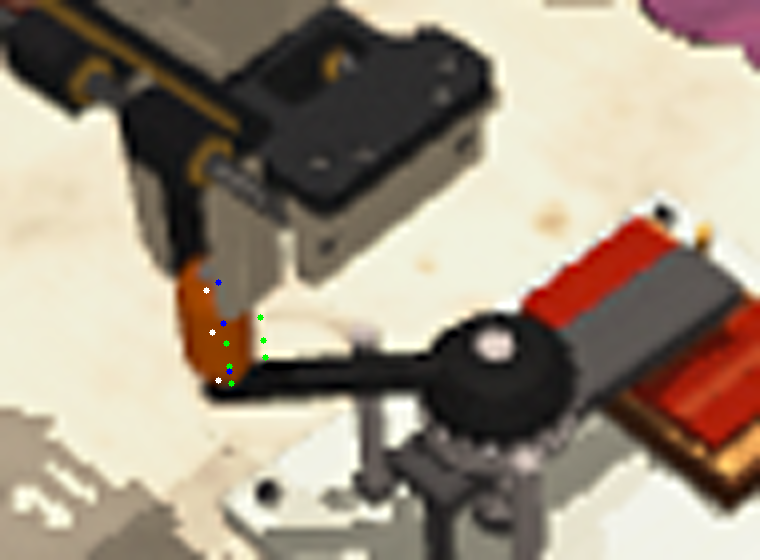

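The zoomed scene view shows the finger reaching only to about (248,318), where a tip at nominal height would sit near (248,370). The knob runs from (200,262) to (222,380). So the fingertips stood some 20 mm too high and about 6 mm too far in +x, and gripped only the knob's domed top. I'll go lower and shift -x.

>>> move_arm(linear=[[0.003,0,0.01],[0.006,0,0.02],[0.006,0,0.03],[0.006,0,0.037],[0.006,0,0.042],[0.006,0,0.046],[0.006,0,0.046]], rot=[[0,0,0],[0,0,0],[0,0,0],[0,0,0],[0,0,0],[0,0,0],[0,0,0]], jaw=0.5)

```text
time: 8.1
tool_pos: [492.0, 84.7, 103.5]
tcp_rot: [-0.0, 1.0, 0.0, -0.0]
wrist_force: [0.3, -0.7, 0.2]
finger_gap: 0.504
grasp_force: 0.0
```

Run:
```python
from h import *
s=sense();print(s["tool_pos"],s["wrist_force"],s["finger_gap"])
g=grab_frame("scene");save(g,"s5");im=cv2.imread("pics/s5.png");k=6
x0,y0=245,180
im=cv2.resize(im[y0:y0+70,x0:x0+65],None,fx=k,fy=k,interpolation=cv2.INTER_CUBIC)
f=grab_frame("wrist");save(f,"w5");w=cv2.resize(cv2.imread("pics/w5.png")[190:400,200:420],(400,420))
cv2.imwrite("pics/c5.png",np.hstack([im,w]))
```

```text
[492.01176446  84.68697685 103.54426223] [ 0.26297612 -0.72517776  0.23848281] 0.5044147994646168
```

View pics/c5.png

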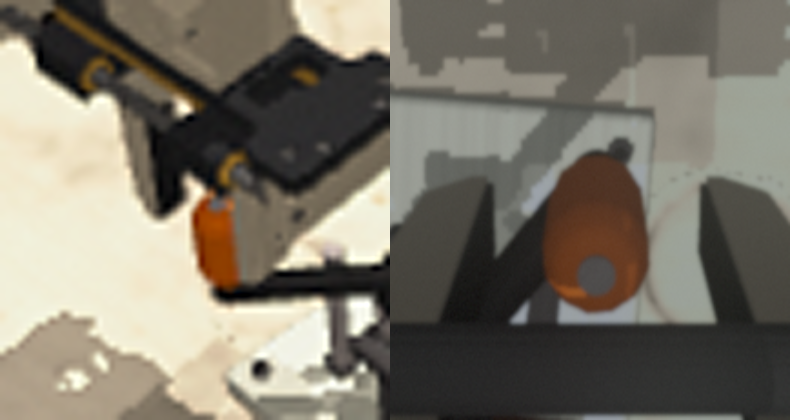

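The scene crop shows the near fingertip at about (255,285), alongside the lower part of the knob. The wrist crop shows the knob centred between the fingers. I'll go slightly lower and then close.

>>> move_arm(linear=[[0,0,0.003],[0,0,0.006],[0,0,0.006]], rot=[[0,0,0],[0,0,0],[0,0,0]])

```text
time: 8.57
tool_pos: [491.8, 84.7, 97.4]
tcp_rot: [-0.0, 1.0, 0.0, -0.0]
wrist_force: [1.5, 0.4, 0.8]
finger_gap: 0.5
grasp_force: 0.0
```

>>> move_arm(linear=[[0,0,0],[0,0,0],[0,0,0],[0,0,0],[0,0,0]], rot=[[0,0,0],[0,0,0],[0,0,0],[0,0,0],[0,0,0]], jaw=1)

```text
time: 9.2
tool_pos: [492.2, 84.7, 97.8]
tcp_rot: [-0.0, 1.0, -0.0, 0.0]
wrist_force: [0.0, 0.3, 0.7]
finger_gap: 0.242
grasp_force: 30.0
```

>>> move_arm(linear=[[0,0,-0.002],[0,0,-0.004],[0,0,-0.006],[0,0,-0.008],[0,0,-0.008],[0,0,-0.008]], rot=[[0,0,0],[0,0,0],[0,0,0],[0,0,0],[0,0,0],[0,0,0]])

```text
time: 9.95
tool_pos: [492.1, 84.6, 105.7]
tcp_rot: [-0.0, 1.0, -0.0, 0.0]
wrist_force: [3.1, -3.0, -8.4]
finger_gap: 0.244
grasp_force: 30.0
```

The lever is lifted: Fz is -8.4 N and the grip is 30 N. I'll compute the arc for the swing back.

```bash
cat >> h.py <<'E'
def arc(C,th0,ths,r=88):
    k=lambda t:np.array([-np.cos(t),np.sin(t)])*r
    return [[round(float(-(k(t)-k(th0))[0]/1000),4),round(float((k(t)-k(th0))[1]/1000),4),0] for t in ths]
E
python3 - <<'E'
from h import *
print(arc(0,.683,np.linspace(.683,.093,10)[1:]))
E
```

```text
[[0.0035, -0.0046, 0], [0.0067, -0.0094, 0], [0.0095, -0.0144, 0], [0.0121, -0.0196, 0], [0.0142, -0.0249, 0], [0.0161, -0.0304, 0], [0.0175, -0.036, 0], [0.0186, -0.0416, 0], [0.0194, -0.0474, 0]]
```

>>> move_arm(linear=[[0.0035,-0.0045,0],[0.0065,-0.0095,0],[0.0095,-0.0145,0],[0.012,-0.0195,0],[0.014,-0.025,0],[0.016,-0.0305,0],[0.0175,-0.036,0],[0.0185,-0.0415,0],[0.0195,-0.0475,0],[0.0195,-0.0475,0]], rot=[[0,0,0],[0,0,0],[0,0,0],[0,0,0],[0,0,0],[0,0,0],[0,0,0],[0,0,0],[0,0,0],[0,0,0]])

```text
time: 11.2
tool_pos: [472.3, 36.8, 105.6]
tcp_rot: [0.0, 1.0, 0.0, -0.0]
wrist_force: [0.6, -0.6, -8.0]
finger_gap: 0.245
grasp_force: 30.0
```

Run:
```python
from h import *
s=sense();print(s["tool_pos"],s["wrist_force"],s["wrist_torque"],s["finger_gap"])
f=grab_frame("wrist");g=grab_frame("scene");t=grab_frame("top")
for n,i in(("w",f),("s",g),("t",t)):
  for a in("knob","stud"):print(n,a,[(np.round(d["xyz"],1),round(d["score"],2)) for d in mark_of(a,i)[:1]])
```

```text
[472.27957451  36.83153978 105.63812013] [ 0.63677923 -0.60581109 -8.02858043] [ 0.00857981 -0.09275717 -0.00031466] 0.2453760325153008
w knob [(array([477.5,  34.5, 132.5]), 0.72)]
w stud [(array([563.9,  28.9,  92.8]), 0.62)]
s knob [(array([472.8,  35.3, 133.9]), 0.8)]
s stud []
t knob []
t stud [(array([562.6,  30.4,  95.6]), 0.76)]
```

Lateral forces are tiny, so the arc fits. I'll carry on to the third serration back (3 × 0.393 rad).

Run:
```python
from h import *
print(arc(0,.093,np.linspace(.093,-.496,10)[1:]))
```

```text
[[0.0003, -0.0057, 0], [0.0003, -0.0115, 0], [-0.0001, -0.0172, 0], [-0.0009, -0.023, 0], [-0.002, -0.0286, 0], [-0.0035, -0.0341, 0], [-0.0054, -0.0396, 0], [-0.0077, -0.0449, 0], [-0.0102, -0.0501, 0]]
```

>>> move_arm(linear=[[0.0005,-0.0055,0],[0.0005,-0.0115,0],[0,-0.017,0],[-0.001,-0.023,0],[-0.002,-0.0285,0],[-0.0035,-0.034,0],[-0.0055,-0.0395,0],[-0.0075,-0.045,0],[-0.01,-0.05,0],[-0.01,-0.05,0]], rot=[[0,0,0],[0,0,0],[0,0,0],[0,0,0],[0,0,0],[0,0,0],[0,0,0],[0,0,0],[0,0,0],[0,0,0]])

```text
time: 12.9
tool_pos: [482.6, -13.3, 105.7]
tcp_rot: [0.0, 1.0, -0.0, -0.0]
wrist_force: [-2.8, -1.4, -9.3]
finger_gap: 0.248
grasp_force: 30.0
```

>>> move_arm(linear=[[0,0,0.002],[0,0,0.004],[0,0,0.006],[0,0,0.008],[0,0,0.008],[0,0,0.008]], rot=[[0,0,0],[0,0,0],[0,0,0],[0,0,0],[0,0,0],[0,0,0]])

```text
time: 13.65
tool_pos: [482.6, -13.2, 98.4]
tcp_rot: [-0.0, 1.0, -0.0, 0.0]
wrist_force: [-6.1, -3.8, -2.4]
finger_gap: 0.244
grasp_force: 30.0
```

It's back in mesh: z is 98.4 against 97.8 at the start, with a small radial bias. I'll refit the centre to about (560, 27.8) with r = 88.2, then turn clockwise while descending 4 mm/rad.

```bash
cat >> h.py <<'E'
C=np.array([560,27.8]);RR=88.2
def K(t):return C+RR*np.array([-np.cos(t),np.sin(t)])
def rows(p0,z0,ths,ts,zs):
    "p0 commanded xy; z = zs-4*(th-ts)"
    return [[round(float(-(K(t)-p0)[0]/1000),4),round(float((K(t)-p0)[1]/1000),4),round(float(-(zs-4*(t-ts)-z0)/1000),4)] for t in ths]
def ft():
    s=sense();p=s["tool_pos"];d=p[:2]-C;t=np.arctan2(d[1],-d[0]);F=s["wrist_force"]
    print("t",round(s["time"],2),"p",p.round(1),"th",round(t,3),"r",np.hypot(*d).round(1),"tang",round(float(F[:2]@[np.sin(t),np.cos(t)]),2),"rad",round(float(F[:2]@[-np.cos(t),np.sin(t)]),2),"Fz",F[2].round(2),"gap",s["finger_gap"].round(3),"Tz",s["wrist_torque"].round(2))
E
python3 - <<'E'
from h import *
ft()
print(rows([482.7,-13.2],97.75,np.linspace(-.487,-.05,10)[1:],-.487,97.3))
E
```

```text
Traceback (most recent call last):
  File "h.py", line 31, in ft
    print("t",round(s["time"],2),"p",p.round(1),"th",round(t,3),"r",np.hypot(*d).round(1),"tang",round(float(F[:2]@[np.sin(t),np.cos(t)]),2),"rad",round(float(F[:2]@[-np.cos(t),np.sin(t)]),2),"Fz",F[2].round(2),"gap",s["finger_gap"].round(3),"Tz",s["wrist_torque"].round(2))
                                                                                                                                                                                                                         ^^^^^^^^^^^^^^^^^^^^^
AttributeError: 'float' object has no attribute 'round'
```

```bash
sed -i 's/s\["finger_gap"\].round(3)/round(s["finger_gap"],3)/' h.py
python3 - <<'E'
from h import *
ft()
print(rows([482.7,-13.2],97.75,np.linspace(-.487,-.05,10)[1:],-.487,97.3))
E
```

```text
t 13.65 p [482.6 -13.2  98.4] th -0.487 r 87.6 tang -0.54 rad 7.13 Fz -2.41 gap 0.244 Tz [-0.53  0.99 -0.06]
[[0.0026, 0.0036, 0.0006], [0.0043, 0.0075, 0.0008], [0.0058, 0.0115, 0.001], [0.0071, 0.0155, 0.0012], [0.0083, 0.0197, 0.0014], [0.0092, 0.0239, 0.0016], [0.0099, 0.0281, 0.0018], [0.0105, 0.0323, 0.002], [0.0108, 0.0366, 0.0022]]
```

>>> move_arm(linear=[[0.0025,0.0035,0.0005],[0.0045,0.0075,0.001],[0.006,0.0115,0.001],[0.007,0.0155,0.001],[0.0085,0.0195,0.0015],[0.009,0.024,0.0015],[0.01,0.028,0.002],[0.0105,0.0325,0.002],[0.011,0.0365,0.0022]], rot=[[0,0,0],[0,0,0],[0,0,0],[0,0,0],[0,0,0],[0,0,0],[0,0,0],[0,0,0],[0,0,0]])

```text
time: 14.78
tool_pos: [472.2, 22.6, 96.7]
tcp_rot: [-0.0, 1.0, -0.001, 0.001]
wrist_force: [-5.4, -5.4, 0.2]
finger_gap: 0.245
grasp_force: 30.0
```

Run:
```python
from h import *
ft()
print(rows([471.7,23.3],95.55,np.linspace(-.05,.2,6)[1:],-.487,97.3))
```

```text
t 14.78 p [472.2  22.6  96.7] th -0.06 r 88.0 tang -5.08 rad 5.74 Fz 0.17 gap 0.245 Tz [-1.13  0.98 -0.09]
[[-0.0001, 0.0045, 0.0002], [-0.0002, 0.0089, 0.0004], [-0.0005, 0.0133, 0.0006], [-0.0011, 0.0177, 0.0008], [-0.0019, 0.022, 0.001]]
```

>>> move_arm(linear=[[0.0005,0.0045,0.0002],[0.0008,0.009,0.0004],[0.0005,0.0135,0.0006],[-0.0001,0.0175,0.0008],[-0.001,0.022,0.001]], rot=[[0,0,0],[0,0,0],[0,0,0],[0,0,0],[0,0,0]])

```text
time: 15.4
tool_pos: [473.6, 44.9, 95.6]
tcp_rot: [-0.0, 1.0, -0.001, 0.001]
wrist_force: [-3.7, -4.4, -1.3]
finger_gap: 0.244
grasp_force: 30.0
```

```bash
sed -i 's/RR=88.2/RR=89/' h.py
python3 - <<'E'
from h import *
ft()
print(rows([472.7,45.3],94.55,np.linspace(.2,.4,5)[1:],-.487,97.3))
E
```

```text
t 15.4 p [473.6  44.9  95.6] th 0.195 r 88.1 tang -5.06 rad 2.82 Fz -1.27 gap 0.244 Tz [-0.96  0.74 -0.04]
[[-0.0011, 0.0045, 0.0002], [-0.0023, 0.0088, 0.0004], [-0.0037, 0.013, 0.0006], [-0.0053, 0.0172, 0.0008]]
```

>>> move_arm(linear=[[-0.001,0.0045,0.0002],[-0.0023,0.009,0.0004],[-0.0037,0.013,0.0006],[-0.0053,0.017,0.0008]], rot=[[0,0,0],[0,0,0],[0,0,0],[0,0,0]])

```text
time: 15.9
tool_pos: [478.8, 62.1, 94.8]
tcp_rot: [-0.0, 1.0, -0.001, 0.001]
wrist_force: [-2.8, -5.0, -1.6]
finger_gap: 0.247
grasp_force: 30.0
```

Run:
```python
from h import *
ft()
print(rows([478.0,62.3],93.75,np.linspace(.4,.55,4)[1:],-.487,97.3))
```

```text
t 15.9 p [478.8  62.1  94.8] th 0.4 r 88.2 tang -5.7 rad 0.6 Fz -1.62 gap 0.247 Tz [-0.82  0.69 -0.03]
[[-0.0019, 0.0042, 0.0002], [-0.0039, 0.0082, 0.0004], [-0.0061, 0.012, 0.0006]]
```

>>> move_arm(linear=[[-0.002,0.004,0.0002],[-0.004,0.008,0.0004],[-0.006,0.012,0.0006]], rot=[[0,0,0],[0,0,0],[0,0,0]])

```text
time: 16.27
tool_pos: [484.9, 74.1, 94.1]
tcp_rot: [-0.0, 1.0, -0.001, 0.001]
wrist_force: [-2.7, -4.8, -2.5]
finger_gap: 0.247
grasp_force: 30.0
```

Run:
```python
from h import *
ft()
print(rows([484.0,74.3],93.15,np.linspace(.55,.7,4)[1:],-.487,97.3))
```

```text
t 16.27 p [484.9  74.1  94.1] th 0.553 r 88.3 tang -5.47 rad -0.22 Fz -2.47 gap 0.247 Tz [-0.86  0.54 -0.08]
[[-0.0025, 0.0038, 0.0002], [-0.0051, 0.0074, 0.0004], [-0.0079, 0.0108, 0.0006]]
```

>>> move_arm(linear=[[-0.0025,0.004,0.0002],[-0.005,0.0075,0.0004],[-0.0075,0.0105,0.0006]], rot=[[0,0,0],[0,0,0],[0,0,0]])

```text
time: 16.65
tool_pos: [492.1, 84.5, 93.5]
tcp_rot: [-0.0, 1.0, -0.001, 0.001]
wrist_force: [-4.4, -6.1, -0.2]
finger_gap: 0.246
grasp_force: 30.0
```

Run:
```python
from h import *
ft();print(sense()["wrist_force"])
```

```text
t 16.65 p [492.1  84.5  93.5] th 0.695 r 88.5 tang -7.52 rad -0.53 Fz -0.23 gap 0.246 Tz [-1.02  0.8  -0.06]
[-4.41642652 -6.11399349 -0.22695101]
```

>>> move_arm(linear=[[-0.0013,0.0015,0.0001]], rot=[[0,0,0]])

```text
time: 16.77
tool_pos: [493.3, 85.9, 93.4]
tcp_rot: [-0.0, 1.0, -0.001, 0.001]
wrist_force: [-4.1, -6.3, -0.3]
finger_gap: 0.249
grasp_force: 30.0
```

Run:
```python
from h import *
ft()
```

```text
t 16.77 p [493.3  85.9  93.4] th 0.717 r 88.5 tang -7.47 rad -1.06 Fz -0.29 gap 0.249 Tz [-1.03  0.85 -0.01]
```

>>> move_arm(linear=[[-0.001,0.0012,0.0001],[-0.002,0.0022,0.0001]], rot=[[0,0,0],[0,0,0]])

```text
time: 17.02
tool_pos: [495.1, 88.0, 93.3]
tcp_rot: [-0.0, 1.0, -0.001, 0.001]
wrist_force: [-4.7, -5.8, -0.6]
finger_gap: 0.25
grasp_force: 30.0
```

Run:
```python
from h import *
ft()
```

```text
t 17.02 p [495.1  88.   93.3] th 0.748 r 88.5 tang -7.49 rad -0.49 Fz -0.62 gap 0.25 Tz [-1.05  0.9  -0.02]
```

It's at 7.5 N with the swing almost used up (θ is 0.75). I'll ratchet back two serrations.

```bash
sed -i 's/RR=89/RR=88.4/' h.py
python3 - <<'E'
from h import *
ft()
print([[a,b,-.009] for a,b,_ in rows([494.8,88.5],0,np.linspace(.748,-.038,12)[1:],0,0)])
E
```

```text
t 17.02 p [495.1  88.   93.3] th 0.748 r 88.5 tang -7.49 rad -0.49 Fz -0.62 gap 0.25 Tz [-1.05  0.9  -0.02]
[[0.0037, -0.0054, -0.009], [0.0075, -0.0104, -0.009], [0.0109, -0.0157, -0.009], [0.0139, -0.0213, -0.009], [0.0165, -0.027, -0.009], [0.0187, -0.033, -0.009], [0.0205, -0.039, -0.009], [0.0218, -0.0452, -0.009], [0.0227, -0.0514, -0.009], [0.0232, -0.0577, -0.009], [0.0231, -0.0641, -0.009]]
```

>>> move_arm(linear=[[0,0,-0.002],[0,0,-0.004],[0,0,-0.006],[0,0,-0.008],[0,0,-0.009],[0,0,-0.009],[0,0,-0.009]], rot=[[0,0,0],[0,0,0],[0,0,0],[0,0,0],[0,0,0],[0,0,0],[0,0,0]])

```text
time: 17.9
tool_pos: [495.3, 88.6, 101.5]
tcp_rot: [-0.0, 1.0, -0.0, 0.001]
wrist_force: [3.8, -4.3, -9.1]
finger_gap: 0.246
grasp_force: 30.0
```

>>> move_arm(linear=[[0.0037,-0.0054,0],[0.0075,-0.0104,0],[0.011,-0.0157,0],[0.014,-0.0213,0],[0.0165,-0.027,0],[0.0187,-0.033,0],[0.0205,-0.039,0],[0.0218,-0.0452,0],[0.0227,-0.0514,0],[0.0232,-0.0577,0],[0.0232,-0.064,0],[0.0232,-0.064,0]], rot=[[0,0,0],[0,0,0],[0,0,0],[0,0,0],[0,0,0],[0,0,0],[0,0,0],[0,0,0],[0,0,0],[0,0,0],[0,0,0],[0,0,0]])

```text
time: 19.4
tool_pos: [471.4, 24.5, 101.3]
tcp_rot: [0.0, 1.0, 0.0, -0.0]
wrist_force: [2.0, 0.7, -8.2]
finger_gap: 0.244
grasp_force: 30.0
```

>>> move_arm(linear=[[0,0,0.002],[0,0,0.004],[0,0,0.006],[0,0,0.008],[0,0,0.009],[0,0,0.009]], rot=[[0,0,0],[0,0,0],[0,0,0],[0,0,0],[0,0,0],[0,0,0]])

```text
time: 20.15
tool_pos: [471.4, 23.8, 93.2]
tcp_rot: [-0.0, 1.0, -0.001, 0.0]
wrist_force: [-2.0, -4.6, 1.8]
finger_gap: 0.246
grasp_force: 30.0
```

Run:
```python
from h import *
ft()
print(rows([471.6,24.5],92.3,np.linspace(-.038,.3,8)[1:],-.038,92.3))
```

```text
t 20.15 p [471.4  23.8  93.2] th -0.045 r 88.7 tang -4.48 rad 2.15 Fz 1.82 gap 0.246 Tz [-0.86  0.42  0.05]
[[-0.0, 0.0042, 0.0002], [-0.0002, 0.0085, 0.0004], [-0.0005, 0.0127, 0.0006], [-0.0011, 0.017, 0.0008], [-0.0018, 0.0212, 0.001], [-0.0028, 0.0253, 0.0012], [-0.0039, 0.0294, 0.0014]]
```

It's meshed at z 93.2. I'll turn in short strokes and read the force while moving.

>>> move_arm(linear=[[0,0.004,0.0002],[0,0.0085,0.0004]], rot=[[0,0,0],[0,0,0]])

```text
time: 20.4
tool_pos: [471.3, 31.3, 92.8]
tcp_rot: [-0.0, 1.0, -0.002, -0.0]
wrist_force: [-3.3, -8.9, 3.8]
finger_gap: 0.244
grasp_force: 30.0
```

Run:
```python
from h import *
ft()
```

```text
t 20.4 p [471.3  31.3  92.8] th 0.04 r 88.8 tang -9.06 rad 2.9 Fz 3.82 gap 0.244 Tz [-1.61  0.59 -0.03]
```

>>> move_arm(linear=[[0,0,-0.0005],[0,0,-0.0005]], rot=[[0,0,0],[0,0,0]])

```text
time: 20.65
tool_pos: [471.3, 31.6, 92.9]
tcp_rot: [-0.0, 1.0, -0.002, -0.0]
wrist_force: [-1.5, -7.6, -0.0]
finger_gap: 0.247
grasp_force: 30.0
```

Run:
```python
from h import *
ft()
```

```text
t 20.65 p [471.3  31.6  92.9] th 0.043 r 88.8 tang -7.64 rad 1.14 Fz -0.02 gap 0.247 Tz [-1.37  0.42 -0.05]
```

Stopped, the knob holds 7.6 N. A slow 1.5 mm advance will give the running force.

>>> move_arm(linear=[[0,0.0015,0.0001]], rot=[[0,0,0]])

```text
time: 20.78
tool_pos: [471.3, 32.7, 92.9]
tcp_rot: [-0.0, 1.0, -0.002, -0.0]
wrist_force: [-3.2, -8.3, -0.1]
finger_gap: 0.247
grasp_force: 30.0
```

Run:
```python
from h import *
ft()
```

```text
t 20.77 p [471.3  32.7  92.9] th 0.055 r 88.8 tang -8.44 rad 2.75 Fz -0.1 gap 0.247 Tz [-1.65  0.45 -0.  ]
```

Running slowly it resists with 8.4 N, which is the target. I'll open in place, then rise.

>>> move_arm(linear=[[0,0,0],[0,0,0],[0,0,0],[0,0,0]], rot=[[0,0,0],[0,0,0],[0,0,0],[0,0,0]], jaw=0.4)

```text
time: 21.28
tool_pos: [471.6, 35.1, 92.5]
tcp_rot: [-0.0, 1.0, 0.0, 0.0]
wrist_force: [0.4, 0.3, 0.0]
finger_gap: 0.587
grasp_force: 0.0
```

>>> move_arm(linear=[[0,0,-0.01],[0,0,-0.03],[0,0,-0.06],[0,0,-0.1],[0,0,-0.1],[0,0,-0.1]], rot=[[0,0,0],[0,0,0],[0,0,0],[0,0,0],[0,0,0],[0,0,0]])

```text
time: 22.02
tool_pos: [471.2, 35.0, 192.3]
tcp_rot: [-0.0, 1.0, 0.0, 0.0]
wrist_force: [0.4, -0.7, -0.9]
finger_gap: 0.602
grasp_force: 0.0
```

Run:
```python
from h import *
ft()
f=grab_frame("wrist");g=grab_frame("scene");save(f,"w9");save(g,"s9")
for a in("knob","stud","tile"):print(a,[(np.round(d["xyz"],1),round(d["score"],2)) for i in(f,g) for d in mark_of(a,i)[:1]])
cv2.imwrite("pics/c9.png",np.hstack([cv2.resize(cv2.imread("pics/s9.png")[190:280,265:385],(400,300),interpolation=cv2.INTER_CUBIC),cv2.resize(cv2.imread("pics/w9.png"),(400,300))]))
```

```text
t 22.02 p [471.2  35.  192.3] th 0.081 r 89.0 tang -0.67 rad -0.44 Fz -0.87 gap 0.602 Tz [ 0.    0.   -0.01]
knob [(array([477.8,  28.1, 122.4]), 0.94), (array([469.8,  26.7, 123.2]), 0.83)]
stud [(array([560.9,  29.2,  94.9]), 0.92), (array([567.9,  27.7,  93.5]), 0.88)]
tile [(array([654.1,  24.3,  32.8]), 0.6), (array([651.4,  23.2,  30.6]), 0.65)]
```

View pics/c9.png

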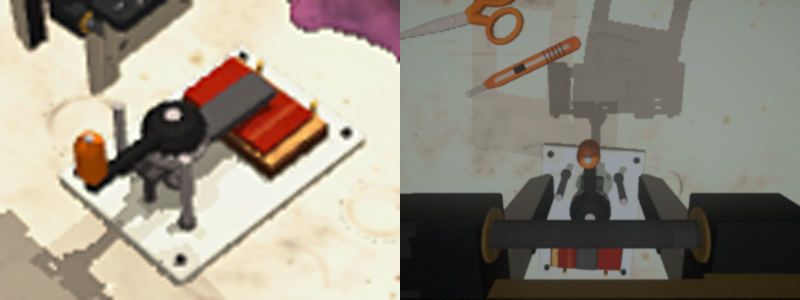

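The scene crop shows the lever down at its hub, knob at (90,155), and the tile flat under the strap at (250,110). The gripper is clear, and the knob's z agrees with being in mesh. Handing in.

```bash
python3 -c "
from plant import *
print(close_job())"
```

```text
the job is handed in; nothing more can be done
None
```

I tightened the clamp to about 8.4 N at the knob while it was turning slowly, released the lever down in mesh, moved the gripper clear and handed the job in at about 22 s; the hand-in returned no verdict.

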